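# Reassemble the desk filter pod

## Task

Put the filter pod back together: lower the blue filter support over the post first (collar up), then the aluminium spacer on top of it, then the orange cap. The cap's slot must drop over the red bar at the head of the post; push it down against the spring, give it a quarter turn and let it come up so that the bar rests in the cap's cross notch and keeps the stack clamped. Be gentle: never load the pod with more than 30 N, and leave the mouse, screwdriver and tin where they are.

Things in the scene. Friction and masses are not known exactly. Their poses are not given: they have to be found in the camera images.
- pod: Filter pod, fixed to the desk: black round housing 140 mm across, brass rim 22 mm high. Origin on its axis at desk level, z up; a red mark inside the rim shows its -x side. On the axis stands a steel post, 22 mm in diameter up to 60 mm above the desk, tapering to 8 mm at 71 mm, then a 7 mm neck carrying a red crossbar.
- pod_seat (a point): Centre of the top of the pod's grey sprung seat (60 mm disc around the post), 28 mm above the desk when free. The seat yields straight down by up to 10 mm: it starts to move at 6 N, needs 12 N at the bottom, and is then hard.
- pod_bar (a point): Centre of the top of the red crossbar, 88.5 mm above the desk when free. Bar 20 mm long, 6 mm wide and thick. Its length may lie in any horizontal direction, is not measured (this point has the pod's axes, not the bar's), and is too stiff to turn. Pushed from above, bar and neck sink by up to 4 mm against a spring (3 N to start, 7 N at the end, then hard); they cannot be pulled up.
- support: Blue filter support (layer 1): open grid disc 90 mm in diameter, 5 mm thick, with a collar 40 mm in outer diameter that rises to 27 mm; a 28 mm bore runs through. 120 g (varies by 40 %). Origin on the axis at the underside, z up; starts collar up. Grip it by the collar.
- spacer: Aluminium spacer (layer 2): plain sleeve 44 mm in outer diameter, 28 mm bore, 24 mm high, 100 g (varies by 40 %). Origin on the axis at the underside. Both ends alike.
- cap: Orange round cap (goes on last): 46 mm in outer diameter, 26 mm high, 90 g, open on top and 35 mm wide inside. Origin on the axis at the underside, z up. A slot 26 x 13 mm runs through its 6 mm floor, along the cap's x axis; white marks on the rim show the slot's ends. Four yellow ribs, 3 mm high, stand on the floor between the slot and a 13 mm wide cross notch along the cap's y axis.
- cap_floor (a point): Centre of the cap's floor, upper face, 6 mm above its underside. With the bar in the slot and unpressed on the stack, the cap's underside is 79 mm above the desk. Pushed down by 5.5 to 10 mm, its ribs pass under the bar as it turns, either way. After a quarter turn it rises until the bar lies in the notch: underside at 76.5 mm. Caught on the ribs it would be at about 74 mm.
- mouse: Black computer mouse, 80 x 60 mm, 33 mm high. Leave alone.
- driver: Screwdriver with a red handle, 170 mm long, lying. Leave alone.
- tin: Drinks-powder tin with yellow lid, 80 mm in diameter, 130 mm high, standing. Leave alone.
There are look-alikes about, which are no part of the job. There is more than one size of the cap; the one meant has the size given above. Of the things shaped like the spacer, the aluminium one is meant.

How it is judged:
On the way, in this order (a step that is already met when the one before it is completed fails the run):
1. the support sits on the seat, collar up, over the post, with neither spacer nor cap on the post (horizontal distance between support and pod below 0.005 m and z of support in the frame of pod below 0.0295 m and horizontal distance between each of spacer, cap and pod above 0.03 m), for 0.2 s.
2. the spacer sits on the support over the post, with the cap not yet on (horizontal distance between each of support, spacer and pod below 0.005 m and z of spacer in the frame of pod between 0.045 and 0.0565 m and horizontal distance between cap and pod above 0.03 m), for 0.2 s.
At the end, for the whole second after the job is handed in: Support, spacer, cap on the post in that order, within 5 mm (cap 6 mm) of its axis; cap level within 0.08 rad, at rest, held by the bar in its notch: underside 75.6 to 77.7 mm above the desk; seat pressed: support underside 20 to 27.5 mm, spacer underside 47 to 54.5 mm (horizontal distance between each of support, spacer and pod below 0.005 m and z of support in the frame of pod between 0.02 and 0.0275 m and z of spacer in the frame of pod between 0.047 and 0.0545 m and horizontal distance between cap and pod below 0.006 m and z of cap in the frame of pod between 0.0756 and 0.0777 m and angle between cap's own z axis and vertical below 0.08 rad and linear speed of cap below 0.01 m/s); the robot touches nothing.
It fails at once if the pod (seat, post or bar) is loaded with more than 30 N (contact force between pod and anything else above 30 N).
It fails at once if the mouse, screwdriver or tin is moved by more than 20 mm (distance of any of mouse, driver, tin from where it was at the start of the episode above 0.02 m).
It also fails if it takes over 72 s, if anything falls off the work surface, if the arm or the gripper's body presses on something with over 40 N, if the wrist force passes 120 N, or if a joint passes its speed limit or range.

## Robot

A 6-joint arm with a two-finger parallel gripper is mounted at the origin on the work surface. World frame = base frame: x ahead of the robot, y to its left, z up, the work surface at z = 0. Lengths are in m, angles in rad, forces in N, time in s.
With the tool pointing down it reaches from about 0.35 to 1 m from the base axis. Payload 7.1 kg.
Tool frame: the origin (TCP) lies on the centre line of the jaws, within the pads' length; the fingertips stand 11 mm ahead of it and the grasp point (between the pads) lies 8 mm behind it; z points along the fingers, y is the line along which they close (so a half turn about z gives the same grasp; the last joint's range is limited). The gripper opens to 85 mm and grips with 20 to 120 N. Pads are 22 mm wide; open, the fingers measure 114 mm over their backs; the gripper's body (76 mm by 85 mm) begins 54 mm behind the grasp point. The pads swing forward as they close: fully open they stand 13 mm farther back than shut.
Start: joints at [-1.162, 0.423, 1.63, -0, 1.089, -0.019], TCP at [0.259, -0.569, 0.242] pointing down, gripper open.
Joint ranges: [-3, 3], [-0.9, 2.11], [0.09, 2.58], [-1.31, 4.45], [0.11, 2.69], [-2.54, 2.54]. Speed limits (rad/s): [2.39, 2.39, 3.01, 3.14, 3.14, 3.14].

## Interface

Orientations are given as a rotation vector (axis times angle).
In Python, from plant import ctrl, claw, solver, get_obs, read_camera, order gives the robot as it stands. Calls block until the motion is done:
- ctrl.goto(position, orientation): joint-space move of the TCP to a pose.
- ctrl.servo_line(position, frame=None, max_speed=0.15, f_stop=None): straight line of the TCP; frame=None keeps the orientation; max_speed is the mean speed in m/s. With f_stop (N) it stops when the force on the tool has changed by that much, and returns True; else False.
- ctrl.movej(angles): joint-space move.
- claw.grip(opening): finger opening in m; the grip force is fixed at half the most; returns when the fingers have stopped.
- ctrl.dwell(seconds).
- solver.solve_ik(position, orientation): joint angles nearest the present ones, or None.
- get_obs(): the state.
- read_camera(name): name is "scene" or "top"; returns a dict with "image" (420x560x3 uint8, red, green, blue), "fx", "fy", "cx", "cy" (pixels), "view" (4x4, takes a point from world to camera coordinates). Camera axes: x right, y down, z forward; pixel columns grow to the right and rows downward; lengths in m; the calibration is good to about 2 mm. A picture is of the moment at which its call begins. There is no depth.
A pose or a line that the arm cannot do raises ctrl.PlanningError and nothing moves.
- order.finish_job(): hands the job in; it is judged then, once.
The state is a dict: "clock": time; "qpos": joint angles; "joint_velocities": joint speeds; "joint_torque": joint torques, N m; "position": TCP position; "orientation": TCP orientation; "force": force on the tool from outside, world axes, zero at the start; "ft_torque": the same for the moment, N m; "opening": finger opening in m; "finger_force": force on a finger pad.
Only numpy, scipy, OpenCV 4.12 (cv2) and the standard library are available. Lean on these libraries where they do the work, as an engineer would, in place of code of your own. Each camera call takes 0.05 s, during which the arm holds its last target. There are 200 camera calls.

## Working session

There is one attempt and no reset: what is moved stays moved. The work goes in short steps, each a Python script; the robot and the scene stay as the last script left them, time stands still between calls to the robot, and variables do not carry over. Pictures are saved under pics/ and viewed, at most 10 in all, crops included, and the job is handed in when it is done.

```bash
ls; mkdir -p pics
python3 - <<'E'
from plant import *
import cv2,numpy as np
for n in("scene","top"):
    c=read_camera(n); cv2.imwrite(f"pics/{n}0.png",c["image"][:,:,::-1]); print(n,c["fx"],c["fy"],c["cx"],c["cy"],np.round(c["view"],4).tolist())
o=get_obs();print(o)
E
```

```text
pics
scene 450.66182276265977 450.66182276265977 283.60492212059364 205.43613430722604 [[-0.8975, 0.4407, 0.0148, 0.5714], [0.2503, 0.5368, -0.8058, -0.0422], [-0.3631, -0.7195, -0.5921, 1.4096], [0.0, 0.0, 0.0, 1.0]]
top 546.5337242386415 546.5337242386415 282.93250171277623 215.26791902140002 [[0.0199, -0.9998, 0.0029, -0.1073], [-0.9807, -0.0201, -0.1945, 0.5762], [0.1945, 0.001, -0.9809, 1.22], [0.0, 0.0, 0.0, 1.0]]
{'clock': 0.1, 'qpos': array([-1.16199571e+00,  4.23806182e-01,  1.63063154e+00, -2.04157495e-05,
        1.08860030e+00, -1.90057829e-02]), 'joint_velocities': array([-0.00037833, -0.00288562, -0.00273707,  0.00099092,  0.00142514,
        0.00100237]), 'joint_torque': array([ 3.22280493e-04, -5.58423293e+01, -2.82443637e+01, -1.88123420e-05,
        3.03433539e-03,  7.64289837e-06]), 'position': array([ 0.25911677, -0.56821432,  0.24159028]), 'orientation': array([-3.06860969e+00, -6.66598215e-01,  4.67348508e-04]), 'force': array([-0.35462327,  0.18261191,  0.1867534 ]), 'ft_torque': array([0.02147255, 0.00648976, 0.01301834]), 'finger_force': 0.0, 'opening': 0.08534253761490054}
```

View pics/scene0.png

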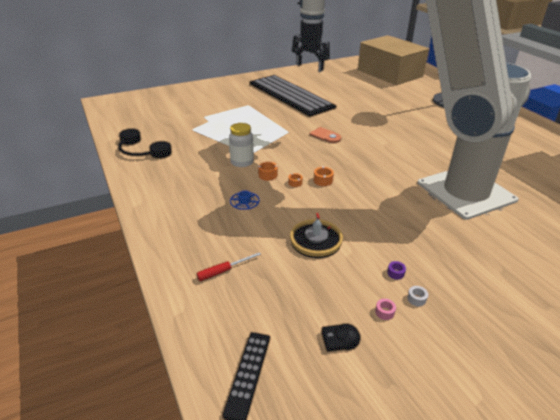

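View pics/top0.png

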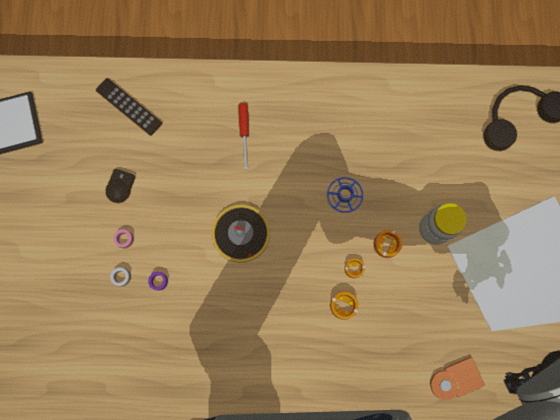

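The scene view shows the pod at about (317,238), the support at (245,200) and three orange caps at (268,171), (295,180) and (323,176). The aluminium ring is at (418,295). In the top view the pod is at (241,233), the support at (345,195), the caps at (388,243), (354,268) and (344,306), and the grey ring at (120,277). Next I'll enlarge these areas.

Run:
```python
import cv2,numpy as np
t=cv2.imread("pics/top0.png");s=cv2.imread("pics/scene0.png")
def z(i,x,y,w,h,k):
    r=cv2.resize(i[y:y+h,x:x+w],None,fx=k,fy=k,interpolation=cv2.INTER_CUBIC)
    for a in range(0,w,10):
        cv2.line(r,(a*k,0),(a*k,8 if (x+a)%50 else 20),(0,0,0),1)
        if (x+a)%20==0: cv2.putText(r,str(x+a),(a*k,20),0,.4,(0,0,0),1)
    for a in range(0,h,10):
        cv2.line(r,(0,a*k),(8,a*k),(0,0,0),1)
        if (y+a)%20==0: cv2.putText(r,str(y+a),(8,a*k+4),0,.4,(0,0,0),1)
    return r
a=z(t,320,170,90,70+80,4); b=z(t,200,195,80,75,5)[:, :400]; c=z(t,100,250,80,45,5)
cv2.imwrite("pics/tc.png",np.hstack([a,np.vstack([b,c])[:600]]))
a=z(s,225,155,120,110,5); 
c=z(s,370,255,70,70,2)
cv2.imwrite("pics/sc.png",np.hstack([a,np.vstack([z(s,375,260,60,60,3),a[:370,:180]*0])[:550,:180]]))
```

```text
(no output)
```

View pics/tc.png

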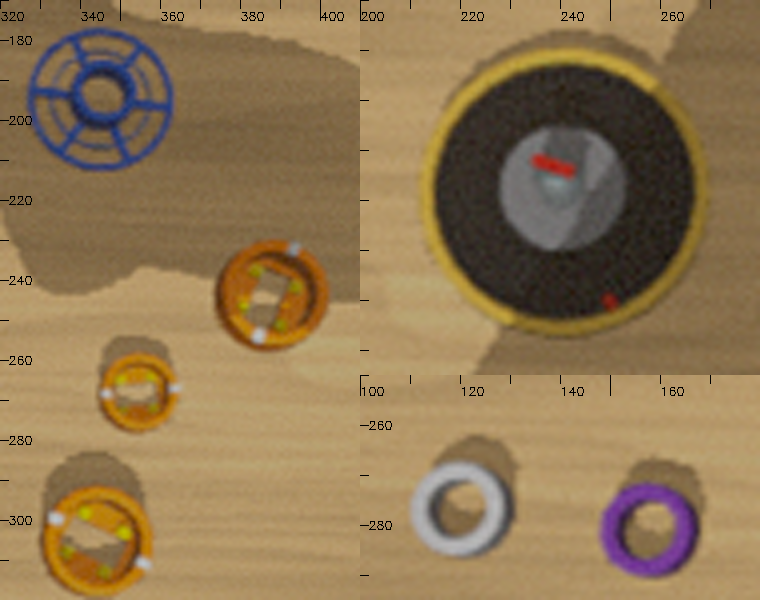

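View pics/sc.png

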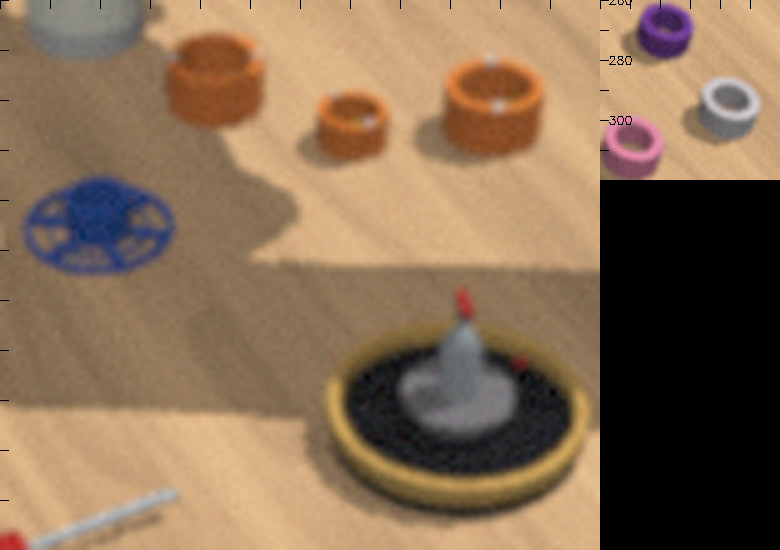

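The small cap at (354,268) is about 19 px across, which is about 46 mm at this scale, so it is the right one. Its white marks are at about (346.5,268) and (363.5,267). The bar in the top view runs from about (234,226.5) to (243,229). I'll fit positions from the silhouettes in both views.

```bash
cat > vis.py <<'E'
import cv2,numpy as np
from scipy.optimize import least_squares
from plant import *
def cams(): return {n:read_camera(n) for n in("scene","top")}
def proj(c,P):
    P=np.atleast_2d(P); q=P@c["view"][:3,:3].T+c["view"][:3,3]
    return np.c_[c["fx"]*q[:,0]/q[:,2]+c["cx"],c["fy"]*q[:,1]/q[:,2]+c["cy"]]
A=np.linspace(0,2*np.pi,60,endpoint=False)
def model(rz): return np.vstack([np.c_[r*np.cos(A),r*np.sin(A),0*A+z] for r,z in rz])
M=dict(support=model([(.045,0),(.045,.005),(.02,.027)]),spacer=model([(.022,0),(.022,.024)]),cap=model([(.023,0),(.023,.026)]))
def hullc(p):
    h=cv2.convexHull(np.float32(p)); m=cv2.moments(h); return np.array([m["m10"]/m["m00"],m["m01"]/m["m00"]]),np.sqrt(m["m00"])
def mask(img,kind):
    h,s,v=[x.astype(int) for x in cv2.split(cv2.cvtColor(img,cv2.COLOR_RGB2HSV))]
    return {"support":(h>100)&(h<128)&(s>90),"cap":((h<19)&(s>185)),"spacer":(s<50)&(v>70),"red":((h<6)|(h>174))&(s>150)}[kind].astype(np.uint8)
def blob(c,kind,at,r=25):
    """hull points of the mask near a pixel"""
    m=mask(c["image"],kind); w=np.zeros_like(m); cv2.circle(w,tuple(int(round(a)) for a in at),r,1,-1); m&=w
    n,l,st,ce=cv2.connectedComponentsWithStats(m); k=1+np.argmax(st[1:,4]); ys,xs=np.where(l==k) ; return np.c_[xs,ys]
def fit(cs,kind,at,x0,r=dict(scene=22,top=22)):
    ob={n:hullc(blob(cs[n],kind,at[n],r[n])) for n in cs}
    f=lambda x:np.concatenate([hullc(proj(cs[n],M[kind]+x))[0]-ob[n][0] for n in cs])
    s=least_squares(f,x0,diff_step=1e-4)
    return s.x,s.fun,{n:(ob[n][1]/hullc(proj(cs[n],M[kind]+s.x))[1]) for n in cs}
def tri(cs,px):
    f=lambda x:np.concatenate([proj(cs[n],x)[0]-px[n] for n in cs]); s=least_squares(f,[.45,0,.05]); return s.x,s.fun
E
python3 - <<'E'
from vis import *
np.set_printoptions(precision=4,suppress=True)
cs=cams()
for k,at,r in [("support",dict(scene=(245,200),top=(345,195)),22),("cap",dict(scene=(295.5,180),top=(354,268)),11),("spacer",dict(scene=(418,296),top=(120,276.5)),14)]:
    print(k,*fit(cs,k,at,[.45,-.1,0.01],dict(scene=r,top=r)))
b={"top":blob(cs["top"],"red",(238.5,228),8),"scene":blob(cs["scene"],"red",(317.5,215.5),8)}
print("bar px",{n:(len(b[n]),b[n].mean(0),b[n].min(0),b[n].max(0)) for n in b}); print(tri(cs,{n:b[n].mean(0) for n in b}))
c=cs["top"]
# back-project to plane
def bp(c,px,z):
    return least_squares(lambda x:proj(c,[*x,z])[0]-px,[.45,0]).x
w=bp(c,(234.1,226.5),.0885),bp(c,(242.8,229.0),.0885);print("bar",w,np.linalg.norm(w[1]-w[0]),np.degrees(np.arctan2(*(w[1]-w[0])[::-1])))
p=b["top"]-b["top"].mean(0);v=np.linalg.svd(p)[2][0];print("pca",v)
w=bp(c,(346.4,267.9),.026),bp(c,(363.4,266.7),.026);print("marks",w,np.linalg.norm(w[1]-w[0]),np.degrees(np.arctan2(*(w[1]-w[0])[::-1])))
for n,px,z in [("rim","top",.022)]:
    print("pod rim c",bp(c,((422+708)/10-72-.4+200,(47+337)/10-.4+195),z)); print("seat c top",bp(c,(240.2,232.1),.028),"diam",np.diff([bp(c,(227.6,232),.028),bp(c,(252.8,232),.028)],axis=0))
print("seat c tri",tri(cs,dict(top=(240.2,232.1),scene=(316.1,233.9))))
X=np.array([bp(c,(241,232),.028)[0],bp(c,(241,232),.028)[1],0])
for n in cs: print(n,proj(cs[n],[X+[0,0,.028],X+[0,0,.0885]]))
print("small rings",)
E
```

```text
support [ 0.6451 -0.2464  0.0019] [ 0.4349  0.106   0.1808 -0.3125] {'scene': np.float64(0.8520678008812368), 'top': np.float64(0.9522722401638885)}
cap [ 0.465  -0.2668  0.0104] [ 1.2562  0.289   0.5542 -0.7889] {'scene': np.float64(0.2336300032637303), 'top': np.float64(0.7626598843932019)}
spacer [0.4326 0.2854 0.0031] [ 0.5048  0.0521  0.3668 -0.3587] {'scene': np.float64(0.9138477822047468), 'top': np.float64(0.9201861465241017)}
bar px {'top': (20, array([238.15, 227.65]), array([235, 226]), array([242, 229])), 'scene': (7, array([317.4286, 215.1429]), array([317, 213]), array([318, 217]))}
(array([0.5421, 0.0047, 0.088 ]), array([ 0.4905,  0.0943,  0.2677, -0.3509]))
bar (array([0.5437, 0.0145]), array([ 0.5384, -0.0054])) 0.020615346374137943 -105.02358463375157
pca [0.957  0.2902]
marks (array([ 0.4613, -0.2472]), array([ 0.465 , -0.2872])) 0.04013699071804451 -84.81141426715021
pod rim c [0.5399 0.0045]
seat c top [0.5411 0.005 ] diam [[ 0.0012 -0.0598]]
seat c tri (array([0.5422, 0.0047, 0.0254]), array([ 0.3929,  0.0745,  0.2188, -0.2852]))
scene [[316.5303 232.7819]
 [317.8964 214.6634]]
top [[241.     232.    ]
 [239.0687 227.6096]]
small rings
```

```bash
cat >> vis.py <<'E'
from scipy.spatial.transform import Rotation as R
POD=np.array([.5417,.0047])
def down(deg): return (R.from_euler("z",deg,degrees=True)*R.from_euler("x",180,degrees=True)).as_rotvec()
def st(t=""):
    o=get_obs(); print(t,"t%.1f"%o["clock"],"pos",np.round(o["position"],4),"F",np.round(o["force"],1),"T",np.round(o["ft_torque"],2),"open %.4f"%o["opening"],"ff %.1f"%o["finger_force"],"q6 %.2f"%o["qpos"][5]); return o
E
sed -i 's/((h<19)&(s>185))/((h<15)\&(s>165))/' vis.py
python3 - <<'E'
from vis import *
np.set_printoptions(precision=4,suppress=True)
cs=cams()
c=cs["top"]["image"]
hs=cv2.cvtColor(cs["scene"]["image"],cv2.COLOR_RGB2HSV);ht=cv2.cvtColor(c,cv2.COLOR_RGB2HSV)
print(hs[172:190:2,295].tolist(), ht[268,342:368:2].tolist())
print(fit(cs,"cap",dict(scene=(295.5,180),top=(354,268)),[.45,-.27,0.01],dict(scene=11,top=12)))
x,y=.6451,-.2464
for d in (0,90,-90,180):
    q=solver.solve_ik([x,y,.1],down(d)); q2=solver.solve_ik([*POD,.15],down(d)); print(d,q,q2)
E
```

```text
[[15, 111, 223], [13, 174, 169], [12, 191, 135], [15, 174, 141], [14, 182, 186], [12, 187, 139], [11, 187, 139], [12, 168, 135], [15, 104, 199]] [[18, 109, 183], [16, 116, 147], [150, 3, 186], [15, 105, 158], [18, 105, 177], [18, 110, 181], [19, 104, 184], [19, 105, 182], [18, 118, 154], [14, 198, 138], [17, 162, 153], [17, 147, 186], [19, 108, 186]]
(array([ 0.4607, -0.282 , -0.0075]), array([-0.7838, -0.1781, -0.3434,  0.4912]), {'scene': np.float64(0.8054332147808062), 'top': np.float64(0.06761176227953315)})
0 [-0.3821  0.6833  1.5492 -0.      0.9091  1.1887] [-0.0133  0.4313  1.8786 -0.      0.8317  1.5575]
90 [-0.3821  0.6833  1.5492 -0.      0.9091 -0.3821] [-0.0133  0.4313  1.8786 -0.      0.8317 -0.0133]
-90 None None
180 [-0.3821  0.6833  1.5492  0.      0.9091 -1.9529] [-0.0133  0.4313  1.8786  0.      0.8317 -1.5841]
```

```bash
sed -i 's/((h<15)&(s>165))/((h<28)\&(s>140))/' vis.py
python3 - <<'E'
from vis import *
np.set_printoptions(precision=4,suppress=True)
cs=cams()
print(fit(cs,"cap",dict(scene=(295.5,180),top=(354,268)),[.45,-.27,0.01],dict(scene=10,top=12)))
x,y=.6451,-.2464
ctrl.goto([x,y,.12],down(90)); claw.grip(.065); st("above")
print(ctrl.servo_line([x,y,.0195],max_speed=.08,f_stop=6)); st("down")
claw.grip(.03); st("grip")
ctrl.servo_line([x,y,.15],max_speed=.15); st("lift")
ctrl.goto([*POD,.16],down(90)); st("over pod")
cs=cams()
b={"top":(238,208),"scene":(317,180)}
cv2.imwrite("pics/a.png",np.hstack([cv2.resize(cs[n]["image"][y0:y0+100,x0:x0+100],(400,400),interpolation=cv2.INTER_CUBIC) for n,x0,y0 in(("top",190,160),("scene",267,150))])[:,:,::-1])
E
```

```text
(array([ 0.4642, -0.2674,  0.0018]), array([ 0.4191,  0.1101,  0.1969, -0.261 ]), {'scene': np.float64(0.8800118613295016), 'top': np.float64(0.9578094444955509)})
above t2.6 pos [ 0.645  -0.2469  0.1201] F [-0.1  0.3  0.2] T [ 0.01  0.02 -0.03] open 0.0648 ff 0.0 q6 -0.38
False
down t4.0 pos [ 0.6456 -0.2466  0.0202] F [ 0.2  0.6 -0.1] T [ 0.03 -0.02  0.01] open 0.0653 ff 0.0 q6 -0.38
grip t4.4 pos [ 0.6456 -0.2466  0.0205] F [-1.6  1.   5.9] T [0.05 0.23 0.02] open 0.0380 ff 59.9 q6 -0.38
lift t5.4 pos [ 0.6443 -0.2461  0.1489] F [ 0.8  0.4 -0.7] T [ 0.03 -0.02 -0.02] open 0.0379 ff 60.2 q6 -0.38
over pod t6.5 pos [0.5427 0.004  0.1601] F [ 0.1 -0.7 -0.5] T [-0.02 -0.02  0.01] open 0.0379 ff 60.2 q6 -0.01
```

View pics/a.png

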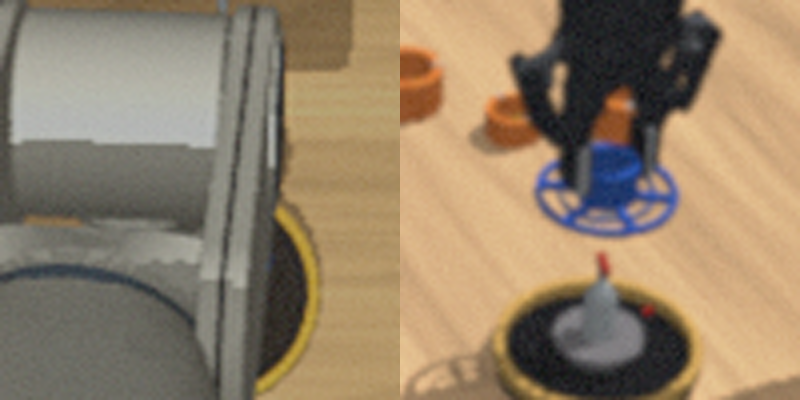

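The support hangs level in the jaws with the post under it, at about scene (417,215). I'll check its offset against the model, then lower it.

Run:
```python
from vis import *
np.set_printoptions(precision=4,suppress=True)
c=read_camera("scene"); o=st()
b=blob(c,"support",(418,200) if 0 else (318,197),22); bb=lambda p:np.r_[p.min(0),p.max(0)]
for dy in(0,.002): print(bb(b),bb(proj(c,M["support"]+[o["position"][0],o["position"][1]+dy,o["position"][2]-.0205])))
ctrl.servo_line([*POD,.115],max_speed=.1); st()
print(ctrl.servo_line([*POD,.0470],max_speed=.05,f_stop=3)); st("placed")
```

```text
t6.6 pos [0.5425 0.0036 0.1599] F [ 0.3 -0.1 -2.1] T [ 0.01  0.04 -0.  ] open 0.0376 ff 60.2 q6 -0.01
[307 186 335 207] [300.8294 185.3114 337.0133 209.5197]
[307 186 335 207] [301.2035 185.7153 337.4362 209.969 ]
 t7.2 pos [0.5418 0.0046 0.1149] F [ 0.6 -0.5 -0.9] T [-0.04  0.01 -0.01] open 0.0379 ff 60.2 q6 -0.01
True
placed t8.5 pos [0.5415 0.0047 0.0479] F [-0.3 -0.1  4.5] T [-0.   -0.05  0.06] open 0.0377 ff 60.7 q6 -0.01
```

Run:
```python
from vis import *
claw.grip(.065); st("rel"); ctrl.servo_line([*POD,.17],max_speed=.15)
x,y=.4326,.2854
ctrl.goto([x,y,.12],down(135)); st("above")
cs=cams(); np.set_printoptions(precision=4,suppress=True)
try: print(fit(cs,"support",dict(top=(240,228),scene=(317,228)),[.54,0,.03],dict(scene=18,top=22)))
except Exception as e: print(e)
print(ctrl.servo_line([x,y,.0145],max_speed=.08,f_stop=6)); st("down")
claw.grip(.03); st("grip")
ctrl.servo_line([x,y,.17],max_speed=.15); ctrl.goto([*POD,.18],down(135)); st("over pod")
c=read_camera("scene"); im=cs["top"]["image"]
cv2.imwrite("pics/b.png",np.hstack([cv2.resize(i[y0:y0+100,x0:x0+100],(400,400),interpolation=cv2.INTER_CUBIC) for i,x0,y0 in((im,190,180),(c["image"],267,150))])[:,:,::-1])
```

```text
rel t8.9 pos [0.5404 0.0047 0.0471] F [-0.1  0.8 -0.3] T [-0.01 -0.02 -0.03] open 0.0649 ff 0.0 q6 -0.01
above t11.0 pos [0.4331 0.2849 0.1199] F [ 0.4 -0.3 -0.1] T [-0.04 -0.03 -0.  ] open 0.0648 ff 0.0 q6 -0.22
(array([0.5426, 0.0053, 0.0278]), array([ 0.0813,  0.0156,  0.0456, -0.0589]), {'scene': np.float64(0.9793620903456276), 'top': np.float64(0.9977232644351416)})
False
down t12.6 pos [0.4329 0.2856 0.015 ] F [-0.3 -0.3 -0.3] T [-0.04 -0.02 -0.02] open 0.0649 ff 0.0 q6 -0.23
grip t12.9 pos [0.4329 0.2856 0.0154] F [-1.1 -1.3  8.4] T [-0.21  0.27  0.03] open 0.0417 ff 60.3 q6 -0.23
over pod t15.2 pos [0.5414 0.0055 0.1797] F [-0.6  0.1 -0.6] T [-0.01  0.02 -0.04] open 0.0413 ff 60.7 q6 -0.80
```

View pics/b.png

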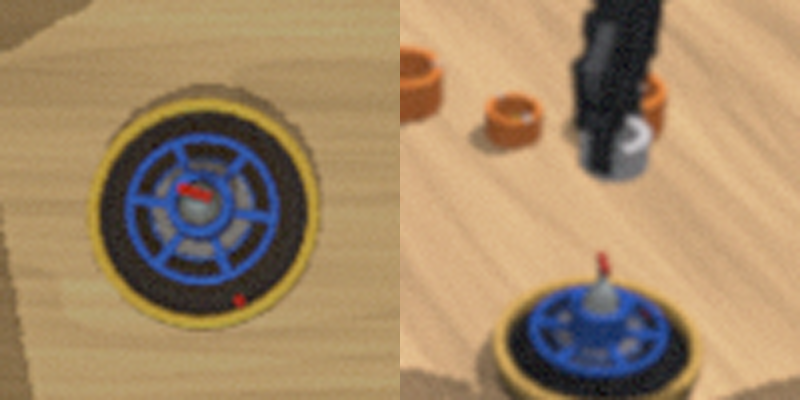

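The support sits flat and centred on the seat, with its ring around top (241,231) and the post inside the collar. The spacer is in the jaws. I'll lower it, then fetch the cap.

Run:
```python
from vis import *
ctrl.servo_line([*POD,.13],max_speed=.12); st()
print(ctrl.servo_line([*POD,.069],max_speed=.05,f_stop=3)); o=st("placed")
if abs(o["position"][2]-.0704)<.003:
    claw.grip(.065); st("rel"); ctrl.servo_line([*POD,.19],max_speed=.15)
    x,y=.4642,-.2674
    ctrl.goto([x,y,.12],down(111)); st("above")
    cs=cams(); np.set_printoptions(precision=4,suppress=True)
    try: print(fit(cs,"spacer",dict(top=(240,228),scene=(317,222)),[.54,0,.05],dict(scene=13,top=14)))
    except Exception as e: print(e)
    print(ctrl.servo_line([x,y,.0165],max_speed=.08,f_stop=6)); st("down")
    claw.grip(.03); st("grip")
    ctrl.servo_line([x,y,.19],max_speed=.15); ctrl.goto([*POD,.20],down(90)); st("over pod")
    c=read_camera("scene"); im=cs["top"]["image"]
    cv2.imwrite("pics/c.png",np.hstack([cv2.resize(i[y0:y0+100,x0:x0+100],(400,400),interpolation=cv2.INTER_CUBIC) for i,x0,y0 in((im,190,180),(c["image"],267,150))])[:,:,::-1])
```

```text
t15.9 pos [0.5418 0.0052 0.1301] F [-0.1 -0.7 -1.3] T [-0.06  0.01 -0.01] open 0.0417 ff 60.7 q6 -0.80
True
placed t17.0 pos [0.5414 0.0047 0.0695] F [ 0.7 -0.2  5. ] T [ 0.05 -0.04  0.03] open 0.0412 ff 61.2 q6 -0.80
rel t17.4 pos [0.5404 0.0047 0.0688] F [-0.5  0.1  0.1] T [-0.01 -0.02  0.03] open 0.0644 ff 0.0 q6 -0.80
above t19.4 pos [ 0.4646 -0.2668  0.12  ] F [0.  0.  0.3] T [-0.   -0.03 -0.05] open 0.0649 ff 0.0 q6 -0.91
(array([0.5403, 0.0043, 0.0543]), array([ 0.5138,  0.0982,  0.2821, -0.369 ]), {'scene': np.float64(0.9253964295739898), 'top': np.float64(1.0884804213974644)})
False
down t21.0 pos [ 0.4646 -0.2676  0.017 ] F [-0.6 -0.3 -0.3] T [-0.04 -0.03 -0.02] open 0.0647 ff 0.0 q6 -0.91
grip t21.3 pos [ 0.4645 -0.2675  0.0174] F [-1.6  0.1  7.2] T [0.13 0.17 0.04] open 0.0432 ff 61.2 q6 -0.91
over pod t23.7 pos [0.5415 0.0041 0.1996] F [ 0.6 -1.  -1.1] T [ 0.05 -0.    0.02] open 0.0434 ff 61.0 q6 -0.01
```

View pics/c.png

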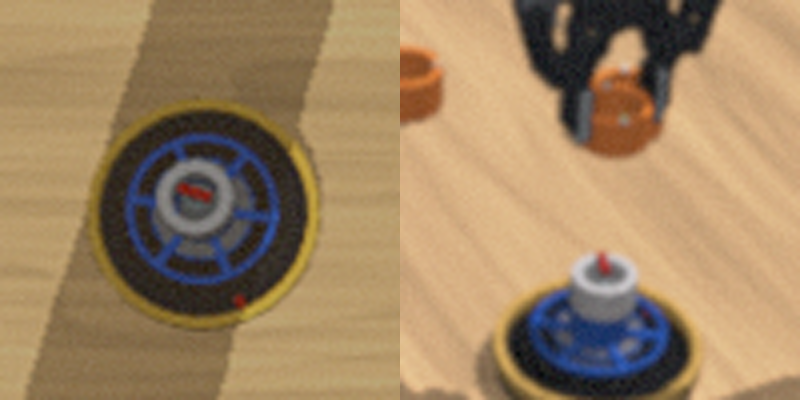

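The spacer sits centred on the support with the red bar showing in its bore. The cap's white marks show at scene (318.6,170.9) and (322.6,179.6). I'll check the cap's yaw from those, then lower it.

Run:
```python
from vis import *
np.set_printoptions(precision=2,suppress=True)
c=read_camera("scene");o=st();p=o["position"]
for a in(66,74,82):
    d=.02025*np.r_[np.cos(np.radians(a)),np.sin(np.radians(a)),0]; q=proj(c,[p+[0,0,.0086]+d,p+[0,0,.0086]-d]); print(a,q.tolist(),q[1]-q[0])
ctrl.servo_line([*POD,.125],max_speed=.12); st()
print(ctrl.servo_line([*POD,.0955],max_speed=.04,f_stop=2.5)); st("stop")
c=read_camera("scene")
cv2.imwrite("pics/d.png",cv2.resize(c["image"][170:270,267:367],(500,500),interpolation=cv2.INTER_CUBIC)[:,:,::-1])
```

```text
t23.8 pos [0.54 0.   0.2 ] F [ 0.   1.1 -0.6] T [-0.    0.04 -0.05] open 0.0435 ff 61.0 q6 -0.01
66 [[321.7814874138174, 179.94903751667403], [320.03186355615856, 170.90694549334125]] [-1.75 -9.04]
74 [[322.95362223517833, 179.89405572158003], [318.8933707441499, 170.95812715096335]] [-4.06 -8.94]
82 [[324.0841531846213, 179.74959892386073], [317.79238672310396, 171.0938289439273]] [-6.29 -8.66]
 t24.6 pos [0.54 0.   0.13] F [ 1.  -0.7 -1.1] T [ 0.01 -0.04 -0.  ] open 0.0435 ff 61.0 q6 -0.01
True
stop t25.3 pos [0.54 0.   0.1 ] F [-0.  -0.6  3.9] T [ 0.01 -0.08  0.02] open 0.0432 ff 61.5 q6 -0.01
```

Run:
```python
from vis import *
st()
```

```text
t25.4 pos [0.5413 0.0047 0.0953] F [-0.1 -0.4  3.6] T [ 0.01 -0.06 -0.01] open 0.0435 ff 61.4 q6 -0.01
```

View pics/d.png

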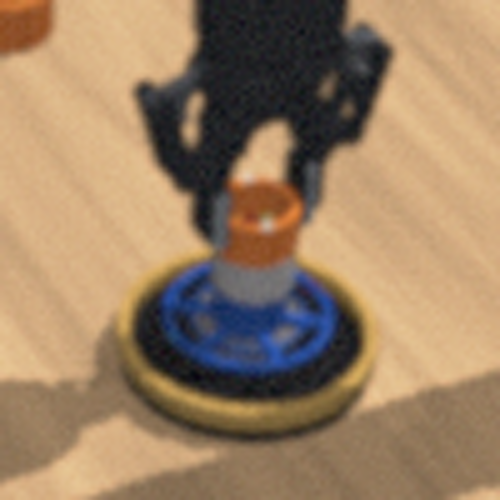

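The cap is seated flat on the spacer with the bar in its slot. If it had caught on the bar, it would have stopped about 10 mm higher. Now I'll push it down, turn it and let it rise.

Run:
```python
from vis import *
print(ctrl.servo_line([*POD,.0875],max_speed=.02,f_stop=17)); o=st("pushed")
if abs(o["position"][2]-.0877)<.002 and o["force"][2]<20:
    z=.0875
    for a in (115,140,165,180):
        ctrl.goto([*POD,z],down(a)); st(a)
```

```text
False
pushed t25.9 pos [0.5415 0.0047 0.0876] F [-1.2 -0.4  8.8] T [-0.01  0.37 -0.01] open 0.0433 ff 61.9 q6 -0.01
115 t26.4 pos [0.5423 0.0047 0.088 ] F [-0.3 -0.4  7.2] T [ 0.05 -0.02  0.1 ] open 0.0433 ff 61.9 q6 -0.45
140 t26.9 pos [0.5424 0.0047 0.088 ] F [0.  0.5 8. ] T [0.01 0.02 0.07] open 0.0438 ff 61.9 q6 -0.89
165 t27.4 pos [0.5424 0.0047 0.088 ] F [0.6 0.4 8.4] T [0.02 0.03 0.13] open 0.0432 ff 61.9 q6 -1.32
180 t27.7 pos [0.5424 0.0047 0.088 ] F [0.4 0.4 8.3] T [0.07 0.02 0.08] open 0.0435 ff 61.9 q6 -1.58
```

Run:
```python
from vis import *
for z in(.090,.0915,.0925,.093): ctrl.servo_line([*POD,z],max_speed=.02); o=st(z)
claw.grip(.07); st("rel"); ctrl.servo_line([*POD,.19],max_speed=.15)
ctrl.goto([.42,-.35,.25],down(90)); st()
cs=cams(); np.set_printoptions(precision=4,suppress=True)
print(fit(cs,"cap",dict(top=(239,226),scene=(318,217)),[.54,0,.075],dict(scene=12,top=14)))
cv2.imwrite("pics/e.png",np.hstack([cv2.resize(cs[n]["image"][y0:y0+70,x0:x0+70],(400,400),interpolation=cv2.INTER_CUBIC) for n,x0,y0 in(("top",205,195),("scene",282,185))])[:,:,::-1])
```

```text
0.09 t28.0 pos [0.5424 0.0047 0.0905] F [0.6 0.7 6.2] T [ 0.05 -0.04  0.11] open 0.0431 ff 61.8 q6 -1.58
0.0915 t28.3 pos [0.5424 0.0047 0.0919] F [-0.1 -0.2  5.9] T [-0.   -0.12  0.04] open 0.0432 ff 61.7 q6 -1.58
0.0925 t28.5 pos [0.5423 0.0047 0.0928] F [ 0.6 -0.2  4.7] T [ 0.04 -0.13  0.05] open 0.0435 ff 61.7 q6 -1.58
0.093 t28.8 pos [0.5423 0.0047 0.0932] F [ 0.7 -0.7  5. ] T [ 0.03 -0.26  0.06] open 0.0432 ff 61.7 q6 -1.58
rel t29.1 pos [0.5412 0.0047 0.0926] F [0.6 0.3 0.7] T [ 0.   -0.01  0.03] open 0.0700 ff 0.0 q6 -1.58
 t31.4 pos [ 0.4203 -0.3493  0.2495] F [0.6 0.4 0.9] T [-0.   -0.06  0.05] open 0.0697 ff 0.0 q6 -0.72
(array([0.5432, 0.005 , 0.079 ]), array([ 0.3296,  0.0639,  0.1765, -0.2357]), {'scene': np.float64(0.8519000879473726), 'top': np.float64(0.967398895636948)})
```

View pics/e.png

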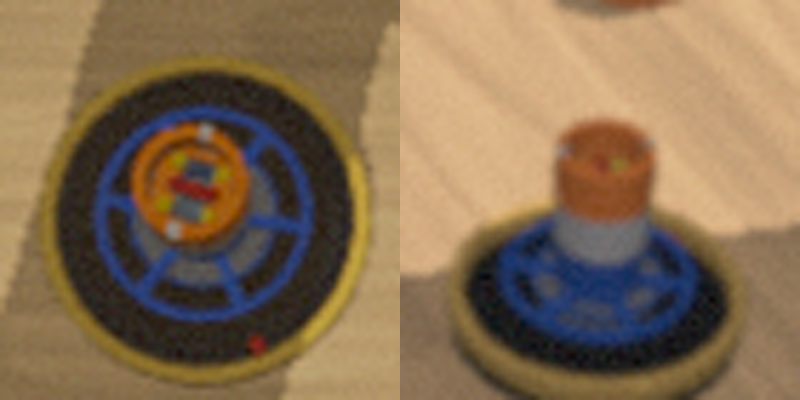

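The bar (top view, about (239,228)) lies at right angles to the slot, between the yellow ribs. The cap is level. Its measured height is 79 mm less a bias of about 2 mm (seen on the desk), so about 77 mm. That fits the notch, so I'm handing in.

```bash
python3 -c "
from plant import order
print(order.finish_job())"
```

```text
the job is handed in; nothing more can be done
None
```

The filter pod is back together (support, spacer, then cap, with the bar in the cap's cross notch) and the job was handed in at about 31 s of robot time; the hand-in returned no verdict.

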